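Right the fallen bottle, then find the thread of the jar cap and hold the cap off

TASK

I want to refill the little square bottle from the front jar, the one nearer the robot. First stand the fallen bottle upright on the bench and let go of it, then work the cap loose from the front jar - I do not know whether it has a right-hand or a left-hand thread, so try both ways - and lift it off. Finish while still holding the cap still in the gripper, some 10 cm above the jar, with the bottle standing; leave the back jar closed and everything else on the bench where it is.

Things in the scene. Friction and masses are not known exactly. Their poses are not given: they have to be found in the camera images.
- bottle: clear plastic square bottle with paper band, 110 to 180 g, heavy foot, lying on a flat side at the robot's right (negative y), mouth roughly away from the robot (within 25 degrees). Body 46 x 46 mm, 82 mm long, then a shoulder and open neck 28 mm across; 110 mm in all. Origin at the centre of its foot (23 mm up while lying); z axis from foot to mouth, x and y square to the flat sides
- cap_1: ribbed aluminium twist cap, 60 mm across, 23 mm high, on one of two identical glass jars fixed to the bench: front jar x 0.46 to 0.56, back jar x 0.74 to 0.78. Which cap is on which jar varies: compare x. Origin at the centre of its lower rim, 84 mm up when closed (flat top at 107 mm); z axis up. Jar below: 66 mm across up to 68 mm high, then a narrow neck
- cap_2: the other cap, same as cap_1. One jar has a right-hand, one a left-hand lug thread; nothing shows which. Turned the tightening way a cap stops dead within 6 degrees (25 N grip, moment over 0.4 N m: do not force). Turned the loosening way it moves freely, held down by lugs (1.5 mm play) for the first 46 degrees, lifts straight off at 50 to 85 degrees from its start, stops dead at 91
- tin_lid: bystander: flat tin lid lying on the bench, 72 mm across, 12 mm high; origin at the centre of its underside
- tape: bystander: roll of brown tape lying flat, 90 mm across, 25 mm high, hole 64 mm; origin at the centre of its underside
- pot: bystander: black plastic plant pot, 104 mm across the rim, 90 mm high; origin at the centre of its underside
- bowl: bystander: small white ceramic bowl, 100 mm across, 45 mm high; origin at the centre of its underside
- screwdriver: bystander: screwdriver lying near the robot's base, roughly along y, about 25 mm high; origin at its middle, lying along its x axis
Things that resemble listed ones, but are neither listed nor needed, are in the scene too. What is shaped like the cap_1 but blue or yellow is not meant.

How it is judged:
By the outcome, as a careful person would: the job done as asked, in the order asked, and still so for the second after the job is handed in, while the arm keeps its last pose, push and grip.
It also fails if it takes over 64 s, if anything falls off the work surface, if the arm or the gripper's body presses on something with over 40 N, if the wrist force passes 120 N, or if a joint passes its speed limit or range.

ROBOT

A 7-joint arm with a two-finger parallel gripper is mounted at the origin on the work surface. World frame = base frame: x ahead of the robot, y to its left, z up, the work surface at z = 0. Lengths are in m, angles in degrees, forces in N, time in s.
With the tool pointing down it reaches from about 0.425 to 0.875 m from the base axis. Payload 4.7 kg.
Tool frame: the origin (TCP) lies on the centre line of the jaws, within the pads' length; the fingertips stand 14 mm ahead of it and the grasp point (between the pads) lies 5 mm behind it; z points along the fingers, y is the line along which they close (so a half turn about z gives the same grasp; the last joint's range is limited). The gripper opens to 87 mm and grips with 3 to 60 N. Pads are 19 mm wide; open, the fingers measure 117 mm over their backs; the gripper's body (75 mm by 190 mm) begins 51 mm behind the grasp point.
Start: joints at [-75.854, 18.392, -4.016, 83.108, 1.295, 78.541, -3.26], TCP at [0.15, 0.632, 0.237] pointing down, gripper open.
Joint ranges: [-163.93, 163.93], [-17.29, 119.83], [-79.2, 71.16], [3.27, 140.29], [-89.18, 269.18], [5.43, 117.66], [-154.24, 154.24]. Speed limits (degrees/s): [147.25, 147.25, 180, 180, 180, 180, 180].

INTERFACE

Orientations are given as [roll, pitch, yaw] about the fixed x, y, z axes, in that order (R = Rz(yaw) Ry(pitch) Rx(roll)).
In Python, from cell import env gives the robot as it stands.
- The arm moves only by the tool jog_arm, never from a script. Its argument "motion" is a list that holds one entry, the list of rows, each a list of 7 numbers: the shift along the tool's x, y, z in units of 0.1 m (1.0 is 0.1 m), then the turn, a rotation vector about the tool's x, y, z in units of 180 degrees (1.0 is 180 degrees), then the closure, from 0 (fully open) to 1 (shut). A call has 1 to 5 rows; each row is the pose to reach, as a shift and turn from the pose commanded when the call began, along the tool's axes at that moment, turning the shorter way round; what a row does not reach only later rows make up. A row lasts 1/10 s, in which the tool goes at most 50 mm and 8.59 degrees, less where a joint would pass 70% of its speed; a pose out of reach is approached as far as the arm can. A call with a number of a shift or a turn outside -1 to 1 is refused whole. A call with a gripper value outside its range is refused whole. The fingers move at their own pace and stop on an object; "grip_force" is the grip in N (left out, the last holds). Time passes only in rows, so rows that repeat a pose let the fingers close. It gives the time, the measured TCP pose, the force, the opening and the grip force at its end, in the units of the state.
- env.get_obs(): the state, without advancing time (a new reading comes with each control period).
- env.read_camera(name): name is "scene" or "top"; returns (picture, depth): 400x640x3 uint8, red, green, blue; 400x640 float32, m along the optical axis (not along the pixel's ray), 0 where there is no reading.
- env.camera_info(name): a dict with "camera_matrix" (3x3 intrinsics, pixels), "k1" (the pictures are not rectified: a ray, as slopes to the right and down, at radius r is drawn at 1 + k1 r^2 times it, then the intrinsics apply), "origin" and "orientation" of the camera in the world. Camera axes: x right, y down, z forward; pixel columns grow to the right and rows downward; lengths in m; the calibration is good to about 2 mm. A picture is of the moment at which its call begins. camera_info takes no time and is no camera call.
- env.sign_off(): hands the job in; it is judged then, once.
The state is a dict: "time_s": time; "qpos": joint angles; "joint_velocities": joint speeds; "effort": joint torques, N m; "tool_pos": TCP position; "tool_rot": TCP orientation; "force": force on the tool from outside, world axes, zero at the start; "wrist_torque": the same for the moment, N m; "grip_width": finger opening in m; "grasp_force": force on a finger pad.
Only numpy, scipy, OpenCV 4.12 (cv2) and the standard library are available. Lean on these libraries where they do the work, as an engineer would, in place of code of your own. Each camera call takes 0.05 s, during which the arm holds its last target. There are 200 camera calls.

## Working session

There is one attempt and no reset: what is moved stays moved. The work goes in short steps, Python scripts to look and compute and a tool call to move; the robot and the scene stay as the last step left them, time stands still between calls to the robot, and variables do not carry over. Pictures are saved under pics/ and viewed, at most 10 in all, crops included, and the job is handed in when it is done.

Besides the shell and the picture viewer there is one more tool, called after "Emit:" in YAML: its name, and indented under it one key for each argument. jog_arm: Moves the arm, as the interface text tells. Shifts and turns lie within -1 to 1; 1 stands for 0.1 m of shift or 180 degrees of turn. Its arguments: {"type":"object","properties":{"motion":{"type":"array","items":{"type":"array","items":{"type":"array","items":{"type":"number"}}}},"grip_force":{"type":"number"}},"required":["motion"]}

```bash
mkdir -p pics; cat > h.py <<'E'
import numpy as np, cv2
from scipy.spatial.transform import Rotation as R
from cell import env
def cam(n):
    i=env.camera_info(n); return i
def rot(i):
    o=np.array(i["orientation"],float)
    return o if o.shape==(3,3) else R.from_euler('xyz',o,degrees=True).as_matrix()
def rays(i,uv):
    K=np.array(i["camera_matrix"]); uv=np.atleast_2d(uv).astype(float)
    d=(uv-K[[0,1],2])/K[[0,1],[0,1]]; s=d.copy()
    for _ in range(20): s=d/(1+i["k1"]*(s**2).sum(1,keepdims=True))
    return np.c_[s,np.ones(len(s))]
def plane(i,uv,z):
    d=rays(i,uv)@rot(i).T; o=np.array(i["origin"]); return o+d*((z-o[2])/d[:,2])[:,None]
def cloud(i,dep):
    v,u=np.mgrid[:400,:640]; r=rays(i,np.c_[u.ravel(),v.ravel()])*dep.reshape(-1,1)
    return (r@rot(i).T+np.array(i["origin"])).reshape(400,640,3)
E
python3 - <<'E'
from h import *
for n in("scene","top"):
    p,d=env.read_camera(n); cv2.imwrite(f"pics/{n}0.png",p[:,:,::-1]); np.savez(f"{n}0.npz",p=p,d=d); print(cam(n))
print(env.get_obs())
E
```

```text
{'camera_matrix': array([[494.6804602 ,   0.        , 322.05274161],
       [  0.        , 494.6804602 , 198.42453176],
       [  0.        ,   0.        ,   1.        ]]), 'k1': -0.15390400705897156, 'origin': array([ 1.29372014, -0.66710956,  1.03038019]), 'orientation': array([-134.65453576,   -0.90067061,   48.29522069])}
{'camera_matrix': array([[425.48384766,   0.        , 322.06588117],
       [  0.        , 425.48384766, 197.97973319],
       [  0.        ,   0.        ,   1.        ]]), 'k1': 0.035789362236929564, 'origin': array([0.35686557, 0.00914878, 1.22528783]), 'orientation': array([-168.93086794,   -0.69881089,  -90.86428287])}
{'time_s': 0.1, 'qpos': array([-75.85304615,  18.43521158,  -4.01578191,  83.16493437,
         1.29372551,  78.53981068,  -3.26081674]), 'joint_velocities': array([ 0.02411633,  0.0315922 , -0.03880097, -0.14277523, -0.03073951,
        0.00442216, -0.0097007 ]), 'effort': array([-2.76971859e-04, -4.92574096e+01, -4.05866643e-01, -3.13393021e+01,
       -6.42003911e-02,  3.96299665e-02,  7.15288547e-05]), 'tool_pos': array([0.14989762, 0.63202575, 0.23559244]), 'tool_rot': array([-1.79905199e+02,  3.91605343e-03,  1.66661745e+02]), 'force': array([ 0.2067916 , -0.4415733 ,  0.42909043]), 'wrist_torque': array([-0.00374609,  0.02675763, -0.01134966]), 'grasp_force': 0.0, 'grip_width': 0.08715188851629638}
```

View pics/top0.png

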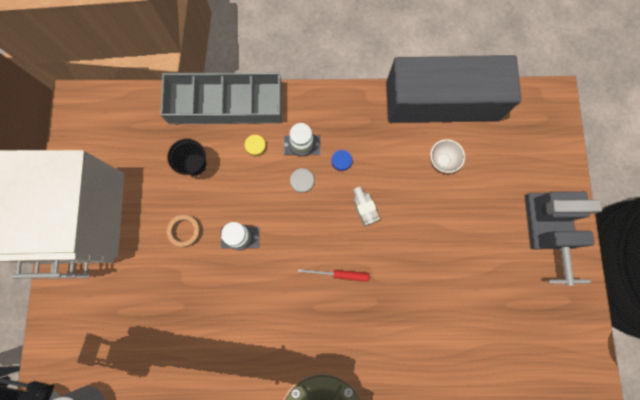

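View pics/scene0.png

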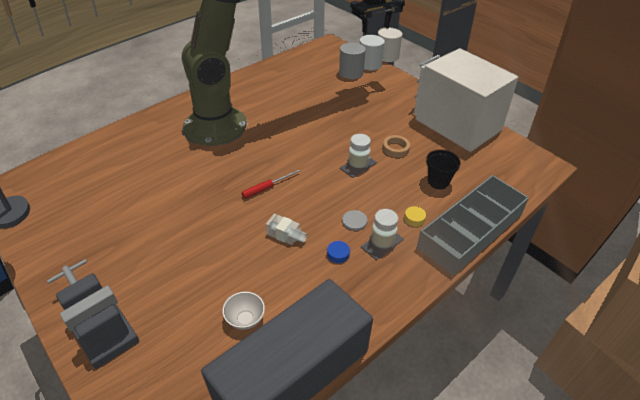

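Top picture: the candidates shaped like the cap are the silver one on the front jar (235,235), the silver one on the back jar (301,135), a yellow one (255,145), a blue one (341,160) and the flat grey tin lid (302,180). The cap meant is at (235,235), because it sits on the jar with the smaller x. The bottle lies at (366,206). I'll confirm with an enlarged crop and measure.

```bash
python3 - <<'E'
from h import *
a=np.load("top0.npz");b=np.load("scene0.npz")
f=lambda p,c,s=50:cv2.resize(p[c[1]-s//2:c[1]+s//2,c[0]-s//2:c[0]+s//2,::-1],(390,290) if 0 else (390,390),interpolation=cv2.INTER_CUBIC)
cv2.imwrite("pics/crop1.png",np.hstack([f(a['p'],(235,235)),f(a['p'],(366,206))]))
T=cloud(cam("top"),a['d']);S=cloud(cam("scene"),b['d'])
for n,C,(u,v),s in(("fj T",T,(235,235),25),("bj T",T,(301,135),25),("bot T",T,(366,206),28),("fj S",S,(360,150),35),("bj S",S,(385,225),35),("bot S",S,(287,230),30)):
    Q=C[v-s:v+s,u-s:u+s].reshape(-1,3)
    if "bot" in n:
        M=Q[(Q[:,2]>.012)&(Q[:,2]<.07)]
        r=cv2.minAreaRect((M[:,:2]*1000).astype(np.float32));print(n,len(M),r,np.percentile(M[:,2],[50,90,99]))
        H=M[M[:,2]>.036];print("  high",len(H),cv2.minAreaRect((H[:,:2]*1000).astype(np.float32)),H.mean(0))
    else:
        M=Q[(Q[:,2]>.098)&(Q[:,2]<.12)];print(n,len(M),cv2.minEnclosingCircle((M[:,:2]*1000).astype(np.float32)),M.mean(0))
E
```

```text
fj T 413 ((483.0723876953125, 228.69613647460938), 30.235824584960938) [0.48293404 0.22877859 0.10558923]
bj T 364 ((759.748779296875, 48.89543533325195), 30.532323837280273) [0.75896313 0.04826986 0.10611608]
bot T 618 ((570.1234130859375, -130.04653930664062), (109.3274917602539, 46.61719512939453), 20.93241310119629) [0.04412372 0.04753787 0.04976222]
  high 506 ((569.9729614257812, -130.12579345703125), (108.89493560791016, 46.54209899902344), 20.992271423339844) [ 0.5594927  -0.13375422  0.04458626]
fj S 211 ((489.2525329589844, 226.15286254882812), 33.12833786010742) [0.48790878 0.22370567 0.10305746]
bj S 337 ((761.044677734375, 47.10110855102539), 32.1010627746582) [0.76250282 0.04587761 0.10323388]
bot S 722 ((572.77734375, -129.9330291748047), (110.58895111083984, 51.78976058959961), 22.610361099243164) [0.03993384 0.04447404 0.04656181]
  high 445 ((572.5822143554688, -130.34947204589844), (110.02180480957031, 48.63238525390625), 21.696712493896484) [ 0.56352026 -0.13561604  0.04200408]
```

View pics/crop1.png

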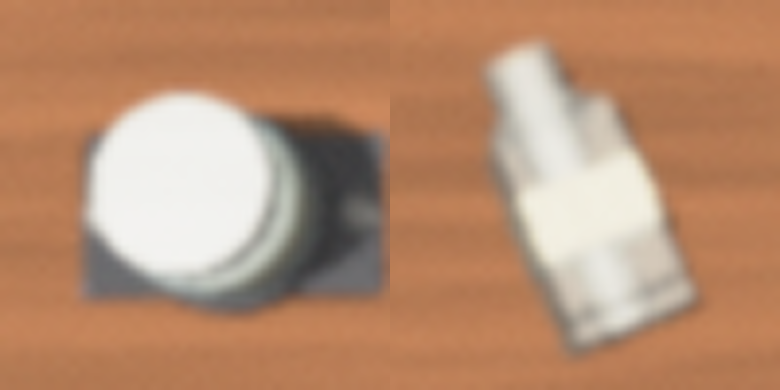

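The crop confirms it. On the left is the silver cap on the front jar's glass. On the right is the bottle, with its neck pointing up-left (away from the robot) and its foot at lower right. The bottle's axis is at a yaw of about 21° and its foot is at about (0.519,-0.150). I'll move towards it.

Emit:
jog_arm:
  motion:
    - [[-1,-0.5,0,0,0,0,0],[-1,-0.5,0,0,0,0,0],[-1,-0.5,0,0,0,0,0],[-1,-0.5,0,0,0,0,0]]

```text
time_s: 0.5
tool_pos: [0.2389, 0.5588, 0.2365]
tool_rot: [-180.0, 0.1, 166.3]
force: [-0.7, 0.0, 0.5]
grip_width: 0.0871
grasp_force: 0.0
```

Emit:
jog_arm:
  motion:
    - [[-1,-0.5,0,0,0,0,0],[-1,-0.5,0,0,0,0,0],[-1,-0.5,0,0,0,0,0]]

```text
time_s: 0.8
tool_pos: [0.3258, 0.4858, 0.2365]
tool_rot: [-179.9, 0.2, 166.3]
force: [0.7, 0.1, 0.6]
grip_width: 0.0869
grasp_force: 0.0
```

Emit:
jog_arm:
  motion:
    - [[-1,-0.5,0,0,0,0,0],[-1,-0.5,0,0,0,0,0],[-1,-0.5,0,0,0,0,0]]

```text
time_s: 1.1
tool_pos: [0.4115, 0.4137, 0.2365]
tool_rot: [-179.9, 0.2, 166.3]
force: [1.0, -1.1, 0.3]
grip_width: 0.0867
grasp_force: 0.0
```

Emit:
jog_arm:
  motion:
    - [[-0.5,-1,0,0,0,0,0],[-0.5,-1,0,0,0,0,0],[-0.5,-1,0,0,0,0,0]]

```text
time_s: 1.4
tool_pos: [0.4342, 0.3043, 0.2366]
tool_rot: [-179.9, 0.0, 166.4]
force: [0.1, -0.5, 0.4]
grip_width: 0.0873
grasp_force: 0.0
```

Emit:
jog_arm:
  motion:
    - [[-0.5,-1,0,0,0,0,0],[-0.5,-1,0,0,0,0,0],[-0.5,-1,0,0,0,0,0]]

```text
time_s: 1.7
tool_pos: [0.4596, 0.1957, 0.2369]
tool_rot: [-180.0, 0.1, 166.4]
force: [-0.0, -0.7, 0.1]
grip_width: 0.087
grasp_force: 0.0
```

Emit:
jog_arm:
  motion:
    - [[-0.5,-1,0,0,0,0,0],[-0.5,-1,0,0,0,0,0],[-0.5,-1,0,0,0,0,0]]

```text
time_s: 2.0
tool_pos: [0.4851, 0.087, 0.237]
tool_rot: [-180.0, 0.1, 166.3]
force: [0.0, 0.1, -0.6]
grip_width: 0.0868
grasp_force: 0.0
```

Emit:
jog_arm:
  motion:
    - [[-0.5,-1,0,0,0,0,0],[-0.5,-1,0,0,0,0,0],[-0.5,-1,0,0,0,0,0]]

```text
time_s: 2.3
tool_pos: [0.5107, -0.0219, 0.237]
tool_rot: [-179.9, 0.1, 166.3]
force: [-0.4, -0.5, 0.2]
grip_width: 0.0869
grasp_force: 0.0
```

Emit:
jog_arm:
  motion:
    - [[-0.5,-1,0,0,0,0,0],[-0.5,-1,0,0,0,0,0],[-0.5,-1,0,0,0,0,0]]

```text
time_s: 2.6
tool_pos: [0.5361, -0.1308, 0.2368]
tool_rot: [-179.9, 0.1, 166.4]
force: [-0.1, -0.2, 0.3]
grip_width: 0.0873
grasp_force: 0.0
```

Emit:
jog_arm:
  motion:
    - [[0,0,0,0,0,0.25,0],[0,0,0,0,0,0.25,0],[0,0,0,0,0,0.25,0],[0,0,0,0,0,0.25,0],[0,0,0,0,0,0.25,0]]

```text
time_s: 3.1
tool_pos: [0.5362, -0.1234, 0.2363]
tool_rot: [180.0, -0.1, 123.5]
force: [0.3, -0.0, -0.4]
grip_width: 0.0871
grasp_force: 0.0
```

Emit:
jog_arm:
  motion:
    - [[0,0,0,0,0,0.19,0],[0,0,0,0,0,0.19,0],[0,0,0,0,0,0.19,0],[0,0,0,0,0,0.19,0]]

```text
time_s: 3.5
tool_pos: [0.5362, -0.1233, 0.2363]
tool_rot: [-180.0, -0.1, 89.3]
force: [-0.2, -0.5, 0.1]
grip_width: 0.0873
grasp_force: 0.0
```

Emit:
jog_arm:
  motion:
    - [[0,0,0,0,0,0.19,0],[0,0,0,0,0,0.19,0],[0,0,0,0,0,0.19,0],[0,0,0,0,0,0.19,0]]

```text
time_s: 3.9
tool_pos: [0.5362, -0.1233, 0.2363]
tool_rot: [-180.0, -0.1, 55.1]
force: [0.3, -0.5, -0.2]
grip_width: 0.0872
grasp_force: 0.0
```

Emit:
jog_arm:
  motion:
    - [[0,0,0,0,0,0.19,0],[0,0,0,0,0,0.19,0],[0,0,0,0,0,0.19,0],[0,0,0,0,0,0.19,0],[0,0,0,0,0,0.19,0]]

```text
time_s: 4.4
tool_pos: [0.5361, -0.1237, 0.2363]
tool_rot: [-179.9, -0.0, 21.3]
force: [1.3, 0.5, -0.1]
grip_width: 0.087
grasp_force: 0.0
```

Emit:
jog_arm:
  motion:
    - [[0,0,0,0,0.2,0,0],[0,0,0,0,0.2,0,0],[0,0,0,0,0.2,0,0],[0,0,0,0,0.2,0,0],[0,0,0,0,0.2,0,0]]

```text
time_s: 4.9
tool_pos: [0.5326, -0.1253, 0.2321]
tool_rot: [-179.9, -35.8, 21.2]
force: [-0.0, -0.5, -0.0]
grip_width: 0.087
grasp_force: 0.0
```

Emit:
jog_arm:
  motion:
    - [[0,0,0.5,0,0.11,0,0],[0,0,0.5,0,0.11,0,0],[0,0,0.5,0,0.11,0,0],[0,0,0.5,0,0.11,0,0],[0,0,0.5,0,0.11,0,0]]

```text
time_s: 5.4
tool_pos: [0.5614, -0.115, 0.1941]
tool_rot: [-179.8, -55.7, 21.0]
force: [-0.3, -0.7, 0.0]
grip_width: 0.087
grasp_force: 0.0
```

```bash
python3 -c "
from h import *
o=env.get_obs();print(o['time_s'],o['qpos'].round(1),o['tool_pos'],R.from_euler('xyz',o['tool_rot'],degrees=True).as_matrix().round(3))"
```

```text
5.4 [-33.6 -16.7  63.1 135.  -63.   31.5  14.1] [ 0.56144644 -0.11503202  0.19414219] [[ 0.526  0.361  0.77 ]
 [ 0.202 -0.933  0.299]
 [ 0.826 -0.001 -0.563]]
```

Emit:
jog_arm:
  motion:
    - [[0.43,0.83,0.62,0,0,0,0],[0.43,0.83,0.62,0,0,0,0],[0.43,0.83,0.62,0,0,0,0],[0.43,0.83,0.62,0,0,0,0]]

```text
time_s: 5.8
tool_pos: [0.6659, -0.1637, 0.1904]
tool_rot: [179.8, -54.9, 21.7]
force: [-0.6, 0.1, -0.3]
grip_width: 0.0871
grasp_force: 0.0
```

Emit:
jog_arm:
  motion:
    - [[-0.74,0,0.5,0,0,0,0],[-0.74,0,0.5,0,0,0,0],[-0.74,0,0.5,0,0,0,0],[-0.74,0,0.5,0,0,0,0]]

```text
time_s: 6.2
tool_pos: [0.6601, -0.1685, 0.1155]
tool_rot: [-178.7, -53.8, 20.3]
force: [-0.1, -0.1, -1.0]
grip_width: 0.0868
grasp_force: 0.0
```

```bash
python3 -c "
from h import *
o=env.get_obs();print(o['time_s'],o['qpos'].round(1))
i=cam('top');print(plane(i,[[341,160],[447,157]],.023).round(3))"
```

```text
6.2 [ 15.3  16.5  18.1 121.3 -88.5  45.1  32.2]
[[ 0.705 -0.066  0.023]
 [ 0.71  -0.378  0.023]]
```

Emit:
jog_arm:
  motion:
    - [[0.8,0,-0.6,0,-0.2,0,0],[0.8,0,-0.6,0,-0.2,0,0],[0.8,0,-0.6,0,-0.2,0,0],[0.8,0,-0.6,0,-0.2,0,0],[0.8,0,-0.6,0,-0.2,0,0]]

```text
time_s: 6.7
tool_pos: [0.6588, -0.1753, 0.2206]
tool_rot: [-178.7, -26.2, 21.0]
force: [-0.1, 0.3, -0.8]
grip_width: 0.0869
grasp_force: 0.0
```

Emit:
jog_arm:
  motion:
    - [[0,0,0,0,-0.1,0,0],[0,0,0,0,-0.1,0,0],[0,0,0,0,-0.1,0,0]]

```text
time_s: 7.0
tool_pos: [0.663, -0.1673, 0.2172]
tool_rot: [-178.6, -8.3, 22.2]
force: [1.5, 1.4, -0.1]
grip_width: 0.0868
grasp_force: 0.0
```

Emit:
jog_arm:
  motion:
    - [[0,0,0,0,0,-0.23,0],[0,0,0,0,0,-0.23,0],[0,0,0,0,0,-0.23,0],[0,0,0,0,0,-0.23,0],[0,0,0,0,0,-0.23,0]]

```text
time_s: 7.5
tool_pos: [0.6577, -0.1733, 0.2164]
tool_rot: [175.5, -7.3, 63.7]
force: [0.7, -0.4, -0.3]
grip_width: 0.0869
grasp_force: 0.0
```

Emit:
jog_arm:
  motion:
    - [[0,0,0,0,0,-0.23,0],[0,0,0,0,0,-0.23,0],[0,0,0,0,0,-0.23,0],[0,0,0,0,0,-0.23,0],[0,0,0,0,0,-0.23,0]]

```text
time_s: 8.0
tool_pos: [0.6577, -0.1733, 0.2165]
tool_rot: [171.8, -2.4, 105.0]
force: [0.4, 0.1, 0.4]
grip_width: 0.0868
grasp_force: 0.0
```

Emit:
jog_arm:
  motion:
    - [[0,0,0,0,0,-0.09,0],[0,0,0,0,0,-0.09,0],[0,0,0,0,0,-0.09,0]]

```text
time_s: 8.3
tool_pos: [0.6577, -0.1733, 0.2165]
tool_rot: [171.4, -0.1, 120.7]
force: [0.4, 0.1, -0.9]
grip_width: 0.0873
grasp_force: 0.0
```

```bash
python3 -c "
from h import *
o=env.get_obs();print(o['time_s'],o['qpos'].round(1))"
```

```text
8.3 [  6.8  18.4  11.3  86.3 -10.6  70.3  51.3]
```

Emit:
jog_arm:
  motion:
    - [[0,0,0.7,0.04,-0.23,0,0],[0,0,0.7,0.04,-0.23,0,0],[0,0,0.7,0.04,-0.23,0,0],[0,0,0.7,0.04,-0.23,0,0],[0,0,0.7,0.04,-0.23,0,0]]

```text
time_s: 8.8
tool_pos: [0.6666, -0.1671, 0.1475]
tool_rot: [177.0, 39.6, 116.4]
force: [-0.7, -1.1, -1.3]
grip_width: 0.0871
grasp_force: 0.0
```

Emit:
jog_arm:
  motion:
    - [[0,0,0,0,-0.08,0,0],[0,0,0,0,-0.08,0,0],[0,0,0,0,-0.08,0,0]]

```text
time_s: 9.1
tool_pos: [0.6649, -0.1636, 0.1426]
tool_rot: [177.0, 53.6, 116.3]
force: [-0.5, 0.8, -0.6]
grip_width: 0.0872
grasp_force: 0.0
```

```bash
python3 -c "
from h import *
o=env.get_obs();print(o['time_s'],o['qpos'].round(1),R.from_euler('xyz',o['tool_rot'],degrees=True).as_matrix().round(3))"
```

```text
9.1 [-32.7  19.1  23.5 114.4  64.   48.7 -29. ] [[-0.263  0.877  0.403]
 [ 0.532  0.48  -0.698]
 [-0.805  0.031 -0.593]]
```

```bash
cat >> h.py <<'E'
def pose(): 
    o=env.get_obs(); return o,np.array(o['tool_pos']),R.from_euler('xyz',o['tool_rot'],degrees=True)
def tilted(yaw,th): return R.from_euler('z',yaw,degrees=True)*R.from_euler('x',180,degrees=True)*R.from_euler('y',th,degrees=True)
def go(p,r):
    o,q,c=pose(); print('t',o['time_s'],'shift',(c.inv().apply(np.array(p)-q)*10).round(3),'turn',((c.inv()*r).as_rotvec()/np.pi).round(4),'q',o['qpos'].round(0))
E
python3 -c "
from h import *
g=tilted(201.3,35);print(g.as_matrix().round(2))
go([.6215,-.1105,.18],g)"
```

```text
[[-0.76 -0.36 -0.53]
 [-0.3   0.93 -0.21]
 [ 0.57  0.   -0.82]]
t 9.1 shift [ 0.095 -0.114 -0.767] turn [-0.0725  0.4042 -0.4963] q [-33.  19.  23. 114.  64.  49. -29.]
```

Emit:
jog_arm:
  motion:
    - [[0.1,-0.1,-0.8,-0.024,0.135,-0.165,0],[0.1,-0.1,-0.8,-0.024,0.135,-0.165,0],[0.1,-0.1,-0.8,-0.024,0.135,-0.165,0],[0.1,-0.1,-0.8,-0.024,0.135,-0.165,0],[0.1,-0.1,-0.8,-0.024,0.135,-0.165,0]]

```text
time_s: 9.6
tool_pos: [0.6234, -0.112, 0.1878]
tool_rot: [-165.1, 26.2, 149.6]
force: [-0.3, -1.0, -0.0]
grip_width: 0.087
grasp_force: 0.0
```

Emit:
jog_arm:
  motion:
    - [[0,0,0,-0.024,0.135,-0.165,0],[0,0,0,-0.024,0.135,-0.165,0],[0,0,0,-0.024,0.135,-0.165,0],[0,0,0,-0.024,0.135,-0.165,0],[0,0,0,-0.024,0.135,-0.165,0]]

```text
time_s: 10.1
tool_pos: [0.6244, -0.1138, 0.1874]
tool_rot: [-165.2, -5.2, 172.0]
force: [0.4, 0.2, -0.3]
grip_width: 0.087
grasp_force: 0.0
```

Emit:
jog_arm:
  motion:
    - [[0,0,0,-0.024,0.135,-0.165,0],[0,0,0,-0.024,0.135,-0.165,0],[0,0,0,-0.024,0.135,-0.165,0],[0,0,0,-0.024,0.135,-0.165,0],[0,0,0,-0.024,0.135,-0.165,0]]

```text
time_s: 10.6
tool_pos: [0.6239, -0.113, 0.185]
tool_rot: [-179.5, -34.0, -160.4]
force: [-0.2, 1.1, 0.9]
grip_width: 0.0871
grasp_force: 0.0
```

```bash
python3 -c "
from h import *
g=tilted(201.3,35)
go([.6215,-.1105,.105],g)"
```

```text
t 10.6 shift [-0.435  0.038  0.671] turn [ 0.0024  0.0056 -0.0077] q [ -5.  42.  12.  62.   7. 107. 116.]
```

Emit:
jog_arm:
  motion:
    - [[-0.435,0.038,0.671,0.0024,0.0056,-0.0077,0],[-0.435,0.038,0.671,0.0024,0.0056,-0.0077,0],[-0.435,0.038,0.671,0.0024,0.0056,-0.0077,0],[-0.435,0.038,0.671,0.0024,0.0056,-0.0077,0]]

```text
time_s: 11.0
tool_pos: [0.6209, -0.1109, 0.1068]
tool_rot: [-179.6, -35.0, -159.1]
force: [-0.4, -0.3, 1.0]
grip_width: 0.0873
grasp_force: 0.0
```

```bash
python3 -c "
from h import *
g=tilted(201.3,35)
go([.568,-.131,.023],g)"
```

```text
t 11.0 shift [-0.017  0.009  1.011] turn [-0.0011  0.0001 -0.0017] q [ -6.  45.  11.  66.   7. 101. 115.]
```

Emit:
jog_arm:
  motion:
    - [[-0.02,0.01,0.5,0,0,0,0],[-0.02,0.01,0.8,0,0,0,0],[-0.02,0.01,1,0,0,0,0],[-0.02,0.01,1,0,0,0,0],[-0.02,0.01,1,0,0,0,0]]
  grip_force: 25

```text
time_s: 11.5
tool_pos: [0.5703, -0.1302, 0.0253]
tool_rot: [-179.4, -34.8, -159.1]
force: [-0.6, 0.2, 0.6]
grip_width: 0.087
grasp_force: 0.0
```

Emit:
jog_arm:
  motion:
    - [[0,0,0,0,0,0,1],[0,0,0,0,0,0,1],[0,0,0,0,0,0,1],[0,0,0,0,0,0,1],[0,0,0,0,0,0,1]]

```text
time_s: 12.0
tool_pos: [0.5684, -0.1297, 0.0226]
tool_rot: [-179.5, -35.1, -159.0]
force: [-0.4, 0.4, 0.4]
grip_width: 0.0549
grasp_force: 0.0
```

Emit:
jog_arm:
  motion:
    - [[0,0,0,0,0,0,1],[0,0,0,0,0,0,1]]

```text
time_s: 12.2
tool_pos: [0.5682, -0.1297, 0.0225]
tool_rot: [-179.5, -35.1, -159.0]
force: [0.6, 0.7, -0.2]
grip_width: 0.0461
grasp_force: 24.9
```

Emit:
jog_arm:
  motion:
    - [[0.57,0,-0.82,0,0,0,1],[0.57,0,-0.82,0,0,0,1],[0.57,0,-0.82,0,0,0,1],[0.57,0,-0.82,0,0,0,1]]

```text
time_s: 12.6
tool_pos: [0.5694, -0.129, 0.1235]
tool_rot: [-179.4, -34.9, -159.1]
force: [-0.7, 0.9, -2.0]
grip_width: 0.0458
grasp_force: 24.9
```

```bash
python3 -c "
from h import *
go([.64,-.19,.16],tilted(120,-55))"
```

```text
t 12.6 shift [-0.153 -0.828 -0.544] turn [ 0.0836 -0.4044  0.4858] q [ -6.  38.  12.  76.   8.  98. 116.]
```

Emit:
jog_arm:
  motion:
    - [[-0.15,-0.83,-0.54,0.028,-0.135,0.162,1],[-0.15,-0.83,-0.54,0.028,-0.135,0.162,1],[-0.15,-0.83,-0.54,0.028,-0.135,0.162,1],[-0.15,-0.83,-0.54,0.028,-0.135,0.162,1],[-0.15,-0.83,-0.54,0.028,-0.135,0.162,1]]

```text
time_s: 13.1
tool_pos: [0.6371, -0.1905, 0.1569]
tool_rot: [-164.3, -6.3, 173.8]
force: [-0.0, 0.5, -1.5]
grip_width: 0.046
grasp_force: 24.9
```

Emit:
jog_arm:
  motion:
    - [[0,0,0,0.028,-0.135,0.162,1],[0,0,0,0.028,-0.135,0.162,1],[0,0,0,0.028,-0.135,0.162,1],[0,0,0,0.028,-0.135,0.162,1],[0,0,0,0.028,-0.135,0.162,1]]

```text
time_s: 13.6
tool_pos: [0.636, -0.1889, 0.1552]
tool_rot: [-162.7, 25.5, 152.9]
force: [-0.6, -0.0, -1.4]
grip_width: 0.046
grasp_force: 24.9
```

Emit:
jog_arm:
  motion:
    - [[0,0,0,0.028,-0.135,0.162,1],[0,0,0,0.028,-0.135,0.162,1],[0,0,0,0.028,-0.135,0.162,1],[0,0,0,0.028,-0.135,0.162,1],[0,0,0,0.028,-0.135,0.162,1]]

```text
time_s: 14.1
tool_pos: [0.6368, -0.1907, 0.1561]
tool_rot: [-175.3, 51.9, 126.0]
force: [-0.2, -1.1, -2.2]
grip_width: 0.046
grasp_force: 24.9
```

```bash
python3 -c "
from h import *
go([.64,-.19,.08],tilted(120,-55))
p,d=env.read_camera('scene');cv2.imwrite('pics/s1.png',cv2.resize(p[80:330,160:460,::-1],(720,600),interpolation=cv2.INTER_CUBIC))"
```

```text
t 14.1 shift [0.591 0.069 0.476] turn [ 0.0004 -0.0166  0.0205] q [-38.  15.  32. 118.  62.  46. -18.]
```

View pics/s1.png

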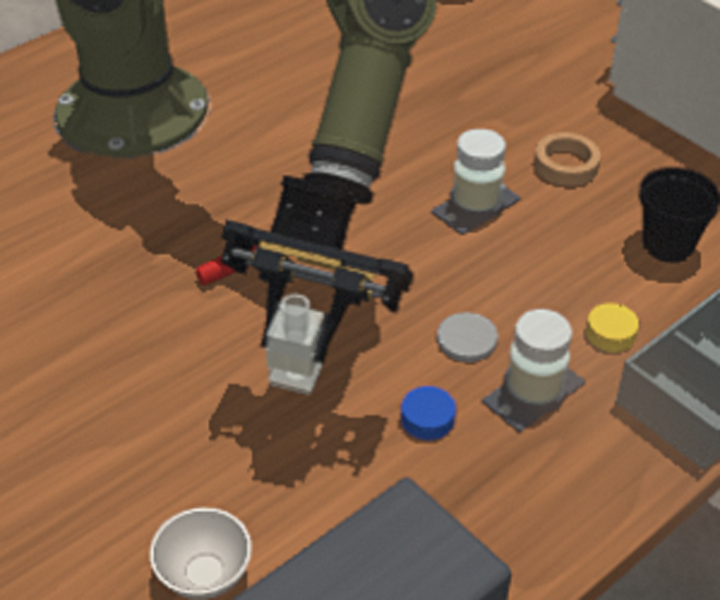

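Emit:
jog_arm:
  motion:
    - [[0.59,0.07,0.48,0.0004,-0.0166,0.0205,1],[0.59,0.07,0.48,0.0004,-0.0166,0.0205,1],[0.59,0.07,0.48,0.0004,-0.0166,0.0205,1],[0.59,0.07,0.48,0.0004,-0.0166,0.0205,1]]

```text
time_s: 14.55
tool_pos: [0.6408, -0.1913, 0.0814]
tool_rot: [-179.4, 54.9, 120.6]
force: [-0.3, -0.8, -0.1]
grip_width: 0.0458
grasp_force: 24.9
```

```bash
python3 -c "
from h import *
go([.64,-.19,.06],tilted(120,-54.9))"
```

```text
t 14.55 shift [0.184 0.001 0.11 ] turn [-0.0005  0.0002  0.0019] q [-39.  25.  33. 120.  69.  41. -37.]
```

Emit:
jog_arm:
  motion:
    - [[0.18,0,0.126,0,0,0,1],[0.18,0,0.126,0,0,0,1],[0.18,0,0.126,0,0,0,1]]

```text
time_s: 14.85
tool_pos: [0.6423, -0.1909, 0.0618]
tool_rot: [179.9, 55.0, 120.0]
force: [-0.1, 0.0, -1.4]
grip_width: 0.0462
grasp_force: 24.9
```

Emit:
jog_arm:
  motion:
    - [[0.012,0,0.009,0,0,0,1],[0.025,0,0.017,0,0,0,1],[0.025,0,0.017,0,0,0,1]]

```text
time_s: 15.15
tool_pos: [0.6419, -0.1902, 0.0573]
tool_rot: [180.0, 54.9, 120.1]
force: [0.4, 0.2, -0.8]
grip_width: 0.0459
grasp_force: 24.9
```

Emit:
jog_arm:
  motion:
    - [[0.012,0,0.009,0,0,0,1],[0.016,0,0.012,0,0,0,1],[0.016,0,0.012,0,0,0,1]]

```text
time_s: 15.45
tool_pos: [0.6416, -0.1903, 0.0546]
tool_rot: [-179.9, 54.9, 120.2]
force: [-0.3, -0.3, -1.3]
grip_width: 0.0458
grasp_force: 24.9
```

Emit:
jog_arm:
  motion:
    - [[0.008,0,0.006,0,0,0,1],[0.008,0,0.006,0,0,0,1],[0.008,0,0.006,0,0,0,1]]

```text
time_s: 15.75
tool_pos: [0.6417, -0.1904, 0.0537]
tool_rot: [-179.9, 54.9, 120.2]
force: [0.6, -0.9, -0.6]
grip_width: 0.0455
grasp_force: 24.9
```

Emit:
jog_arm:
  motion:
    - [[0.008,0,0.006,0,0,0,1],[0.008,0,0.006,0,0,0,1],[0.008,0,0.006,0,0,0,1]]

```text
time_s: 16.05
tool_pos: [0.642, -0.1906, 0.0536]
tool_rot: [-179.9, 55.0, 120.1]
force: [-3.0, 1.1, 5.1]
grip_width: 0.046
grasp_force: 25.0
```

Emit:
jog_arm:
  motion:
    - [[0,0,0,0,0,0,0.35],[0,0,0,0,0,0,0.1],[0,0,0,0,0,0,0],[0,0,0,0,0,0,0],[0,0,0,0,0,0,0]]

```text
time_s: 16.55
tool_pos: [0.6416, -0.1904, 0.0526]
tool_rot: [-179.9, 54.9, 120.2]
force: [-0.2, -0.1, 0.5]
grip_width: 0.0778
grasp_force: 0.0
```

Emit:
jog_arm:
  motion:
    - [[0,0,-0.1,0,0,0,0],[0,0,-0.4,0,0,0,0],[0,0,-0.8,0,0,0,0],[0,0,-1,0,0,0,0],[0,0,-1,0,0,0,0]]

```text
time_s: 17.05
tool_pos: [0.6016, -0.1157, 0.1115]
tool_rot: [179.7, 54.8, 120.1]
force: [-0.2, -0.0, -0.7]
grip_width: 0.0872
grasp_force: 0.0
```

```bash
python3 -c "
from h import *
go([.483,.2287,.20],tilted(120,0))
p,d=env.read_camera('top');cv2.imwrite('pics/t2.png',p[:,:,::-1])
p,d=env.read_camera('scene');cv2.imwrite('pics/s2.png',cv2.resize(p[80:330,160:460,::-1],(720,600),interpolation=cv2.INTER_CUBIC))"
```

```text
t 17.05 shift [ 1.335  0.723 -3.427] turn [0.002  0.3046 0.0015] q [-47.  18.  30. 123.  65.  51. -37.]
```

View pics/s2.png

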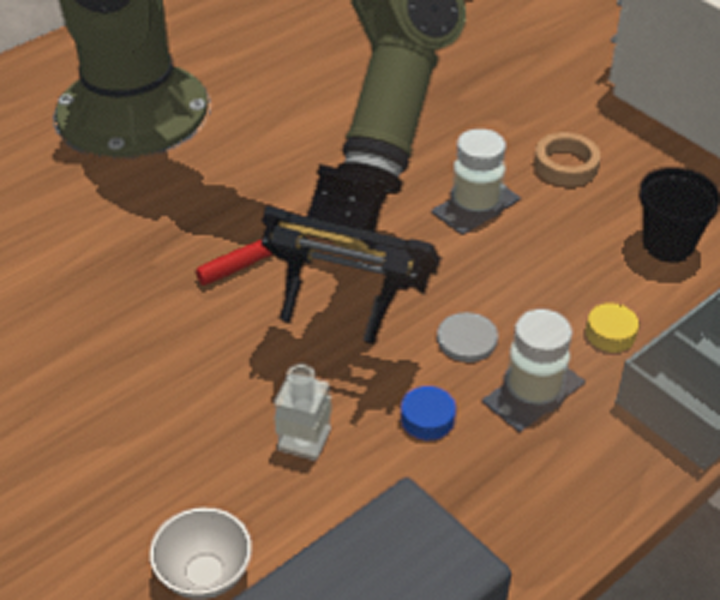

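The bottle stands upright and free at crop (302,410), and nothing else has moved. I'll raise the arm, level it, and go to the front jar.

Emit:
jog_arm:
  motion:
    - [[-0.82,0,-0.57,0,0.2,0,0],[-0.82,0,-0.57,0,0.2,0,0],[-0.82,0,-0.57,0,0.2,0,0],[-0.82,0,-0.57,0,0.2,0,0],[-0.82,0,-0.57,0,0.2,0,0]]

```text
time_s: 17.65
tool_pos: [0.602, -0.1203, 0.2123]
tool_rot: [179.7, 18.9, 120.1]
force: [-0.3, -1.4, -1.3]
grip_width: 0.087
grasp_force: 0.0
```

Emit:
jog_arm:
  motion:
    - [[0,0,0,0,0.105,0,0],[0,0,0,0,0.105,0,0],[0,0,0,0,0.105,0,0]]

```text
time_s: 17.95
tool_pos: [0.6011, -0.1265, 0.2097]
tool_rot: [-179.9, 0.2, 119.6]
force: [0.5, -1.2, 1.0]
grip_width: 0.0873
grasp_force: 0.0
```

```bash
python3 -c "
from h import *
go([.4835,.2285,.20],tilted(120,0))"
```

```text
t 17.95 shift [3.668 0.73  0.08 ] turn [-0.0008  0.0013 -0.0023] q [-20.  16.  35.  92.  -9.  75.  46.]
```

Emit:
jog_arm:
  motion:
    - [[0.92,0.18,0,0,0,0,0],[0.92,0.18,0,0,0,0,0],[0.92,0.18,0,0,0,0,0]]

```text
time_s: 18.25
tool_pos: [0.5688, -0.0254, 0.2078]
tool_rot: [-179.8, -0.0, 120.5]
force: [0.1, 0.2, 0.1]
grip_width: 0.0869
grasp_force: 0.0
```

Emit:
jog_arm:
  motion:
    - [[0.92,0.18,0,0,0,0,0],[0.92,0.18,0,0,0,0,0],[0.92,0.18,0,0,0,0,0]]

```text
time_s: 18.55
tool_pos: [0.5379, 0.0633, 0.2079]
tool_rot: [-179.9, 0.1, 120.6]
force: [-0.4, -0.3, -1.3]
grip_width: 0.0871
grasp_force: 0.0
```

Emit:
jog_arm:
  motion:
    - [[0.92,0.18,0,0,0,0,0],[0.92,0.18,0,0,0,0,0],[0.92,0.18,0,0,0,0,0]]

```text
time_s: 18.85
tool_pos: [0.5071, 0.1515, 0.2076]
tool_rot: [-179.9, 0.1, 120.6]
force: [0.6, -0.5, 0.8]
grip_width: 0.0872
grasp_force: 0.0
```

Emit:
jog_arm:
  motion:
    - [[0.9,0.19,0,0,0,0,0],[0.9,0.19,0,0,0,0,0],[0.9,0.19,0,0,0,0,0],[0.9,0.19,0,0,0,0,0]]

```text
time_s: 19.25
tool_pos: [0.4809, 0.2324, 0.2074]
tool_rot: [-179.9, 0.3, 120.1]
force: [1.1, -1.5, 0.1]
grip_width: 0.087
grasp_force: 0.0
```

```bash
python3 -c "
from h import *
go([.4835,.2285,.093],tilted(120,0))"
```

```text
t 19.25 shift [-0.04   0.006  1.145] turn [-0.0008  0.0019  0.0008] q [-47.   5.  20. 103.  -1.  73.   3.]
```

Emit:
jog_arm:
  motion:
    - [[-0.04,0,0.4,0,0,0,0],[-0.04,0,0.8,0,0,0,0],[-0.04,0,0.8,0,0,0,0]]

```text
time_s: 19.55
tool_pos: [0.4801, 0.2245, 0.1231]
tool_rot: [-179.3, 0.4, 119.9]
force: [-0.3, -0.4, 0.1]
grip_width: 0.0871
grasp_force: 0.0
```

Emit:
jog_arm:
  motion:
    - [[0,0,0.15,0,0,0,0],[0,0,0.34,0,0,0,0],[0,0,0.34,0,0,0,0]]

```text
time_s: 19.85
tool_pos: [0.4827, 0.2272, 0.0938]
tool_rot: [-179.8, 0.3, 120.0]
force: [-0.9, 0.5, -0.1]
grip_width: 0.0875
grasp_force: 0.0
```

Emit:
jog_arm:
  motion:
    - [[0,0,0,0,0,0,1],[0,0,0,0,0,0,1],[0,0,0,0,0,0,1],[0,0,0,0,0,0,1],[0,0,0,0,0,0,1]]
  grip_force: 10

```text
time_s: 20.35
tool_pos: [0.4834, 0.2298, 0.0951]
tool_rot: [179.9, 0.3, 120.1]
force: [0.7, 0.6, 2.0]
grip_width: 0.0595
grasp_force: 10.0
```

```bash
python3 -c "
from h import *
o=env.get_obs();print(o)
go([.4835,.2285,.093],tilted(120,0))"
```

```text
{'time_s': 20.35, 'qpos': array([-46.08760337,  11.33689783,  19.50476548, 109.69823327,
        -4.07236886,  59.57398863,   5.24188497]), 'joint_velocities': array([ 0.05718336,  0.08027911,  0.0325963 , -0.03954811,  0.03106983,
        0.14348284, -0.02605631]), 'effort': array([ 2.29448872e-02, -3.57400382e+01,  2.09014468e+00, -2.62453991e+01,
       -5.25175233e-02,  4.36957609e-01, -1.03135237e-03]), 'tool_pos': array([0.48341362, 0.22980925, 0.09509927]), 'tool_rot': array([179.92503469,   0.25705275, 120.11788873]), 'force': array([0.68640072, 0.62995793, 1.96661463]), 'wrist_torque': array([ 0.0087958 , -0.16780421,  0.03598423]), 'grasp_force': 10.000058550504036, 'grip_width': 0.05954427233547806}
t 20.35 shift [-0.012 -0.006  0.021] turn [0.0004 0.0014 0.0007] q [-46.  11.  20. 110.  -4.  60.   5.]
```

Emit:
jog_arm:
  motion:
    - [[0,0,0,0,0,0,1],[0,0,0,0,0,-0.015,1],[0,0,0,0,0,-0.03,1],[0,0,0,0,0,-0.045,1],[0,0,0,0,0,-0.045,1]]
  grip_force: 25

```text
time_s: 20.85
tool_pos: [0.4834, 0.2294, 0.0951]
tool_rot: [-180.0, 0.3, 128.2]
force: [0.7, 0.4, 3.7]
grip_width: 0.0588
grasp_force: 25.1
```

```bash
python3 -c "
from h import *
o=env.get_obs();print(o['tool_rot'],o['force'],o['wrist_torque'],o['effort'][6])"
```

```text
[-179.99834106    0.27489539  128.20396134] [0.74748061 0.35183735 3.67100626] [-0.18065741 -0.1922542   0.00973186] 0.3131558373570442
```

Emit:
jog_arm:
  motion:
    - [[0,0,0,0,0,0,1],[0,0,0,0,0,0,1]]

```text
time_s: 21.05
tool_pos: [0.4834, 0.2294, 0.0951]
tool_rot: [-180.0, 0.3, 128.2]
force: [1.3, -0.6, 5.0]
grip_width: 0.0594
grasp_force: 25.1
```

```bash
python3 -c "
from h import *
o=env.get_obs();print(o['tool_rot'],o['force'],o['wrist_torque'],o['effort'])"
```

```text
[-179.99906902    0.27719868  128.15077129] [ 1.32314217 -0.61059866  5.00542539] [-0.23424394 -0.22797633  0.02597511] [-5.70733063e-01 -3.37703276e+01  1.27761204e+00 -2.48428506e+01
 -3.68286492e-01  2.34811893e-01 -9.12380638e-03]
```

Emit:
jog_arm:
  motion:
    - [[0,0,0,0,0,-0.02,1],[0,0,0,0,0,-0.04,1],[0,0,0,0,0,-0.05,1],[0,0,0,0,0,-0.05,1]]

```text
time_s: 21.45
tool_pos: [0.4834, 0.2293, 0.095]
tool_rot: [-179.9, 0.3, 137.2]
force: [1.4, -0.8, 5.0]
grip_width: 0.0592
grasp_force: 25.1
```

```bash
python3 -c "
from h import *
o=env.get_obs();print(o['tool_rot'],o['force'],o['wrist_torque'],o['effort'])"
```

```text
[-179.94895878    0.27673848  137.17958309] [ 1.42745043 -0.79612623  4.95421142] [-0.16249545 -0.21096831  0.0185445 ] [ -0.63193403 -33.88272643   1.08291954 -24.84148443  -0.3863346
   0.23440951   0.18936851]
```

Emit:
jog_arm:
  motion:
    - [[0,0,0,0,0,-0.035,1],[0,0,0,0,0,-0.07,1],[0,0,0,0,0,-0.105,1],[0,0,0,0,0,-0.135,1],[0,0,0,0,0,-0.135,1]]

```text
time_s: 21.95
tool_pos: [0.4836, 0.2292, 0.0951]
tool_rot: [-179.8, 0.2, 161.5]
force: [0.6, -1.0, 6.5]
grip_width: 0.0592
grasp_force: 25.0
```

Emit:
jog_arm:
  motion:
    - [[0,0,0,0,0,-0.035,1],[0,0,0,0,0,-0.07,1],[0,0,0,0,0,-0.105,1],[0,0,0,0,0,-0.14,1],[0,0,0,0,0,-0.14,1]]

```text
time_s: 22.45
tool_pos: [0.4832, 0.2291, 0.0951]
tool_rot: [-179.7, 0.1, -173.2]
force: [-0.2, -1.9, 6.4]
grip_width: 0.0595
grasp_force: 25.0
```

```bash
python3 -c "
from h import *
o=env.get_obs();print(o['tool_rot'],o['force'],o['wrist_torque'],o['qpos'])"
```

```text
[-1.79741752e+02  1.13511993e-01 -1.73243987e+02] [-0.24305503 -1.91041867  6.41505282] [-0.28557303 -0.09756642  0.12173344] [-39.86186276  11.14310843  12.64421688 109.48499448  -2.483516
  59.64415117  70.56227544]
```

Emit:
jog_arm:
  motion:
    - [[0,0,-0.02,0,0,0,1],[0,0,-0.04,0,0,0,1],[0,0,-0.04,0,0,0,1]]

```text
time_s: 22.75
tool_pos: [0.4824, 0.2287, 0.0979]
tool_rot: [-179.7, 0.0, -173.3]
force: [1.5, -2.7, -0.4]
grip_width: 0.0594
grasp_force: 25.1
```

Emit:
jog_arm:
  motion:
    - [[0,0,-0.02,0,0,0,1],[0,0,-0.04,0,0,0,1],[0,0,-0.04,0,0,0,1]]

```text
time_s: 23.05
tool_pos: [0.4826, 0.229, 0.1024]
tool_rot: [-179.7, 0.0, -173.3]
force: [1.4, -2.3, -1.6]
grip_width: 0.0593
grasp_force: 25.1
```

Emit:
jog_arm:
  motion:
    - [[0,0,-0.15,0,0,0,1],[0,0,-0.35,0,0,0,1],[0,0,-0.6,0,0,0,1],[0,0,-0.8,0,0,0,1],[0,0,-1,0,0,0,1]]

```text
time_s: 23.55
tool_pos: [0.4818, 0.2311, 0.2036]
tool_rot: [-179.8, 0.0, -173.2]
force: [-0.2, 0.9, -1.0]
grip_width: 0.0593
grasp_force: 25.1
```

Emit:
jog_arm:
  motion:
    - [[0,0,-0.04,0,0,0,1],[0,0,-0.04,0,0,0,1],[0,0,-0.04,0,0,0,1],[0,0,-0.04,0,0,0,1],[0,0,-0.04,0,0,0,1]]

```text
time_s: 24.05
tool_pos: [0.482, 0.2296, 0.2053]
tool_rot: [-179.7, -0.0, -173.3]
force: [1.1, 0.2, 0.3]
grip_width: 0.0596
grasp_force: 25.1
```

```bash
python3 -c "
from h import *
p,d=env.read_camera('scene');cv2.imwrite('pics/s3.png',cv2.resize(p[60:330,160:480,::-1],(711,600),interpolation=cv2.INTER_CUBIC))
o=env.get_obs();print(o['tool_pos'],o['force'],o['time_s'])"
```

```text
[0.48211109 0.22969059 0.20551732] [ 0.94073801 -0.14526001 -0.09457037] 24.1
```

View pics/s3.png

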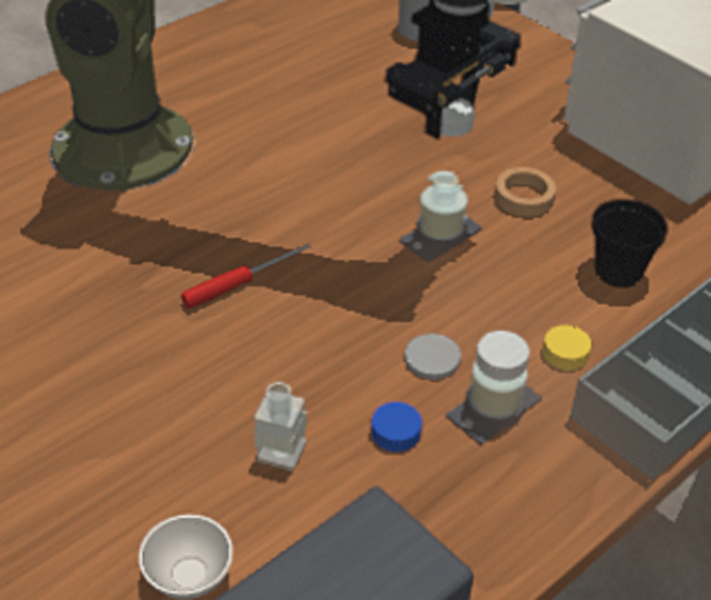

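The picture shows the cap held in the gripper at (457,118) above the open front jar at (443,205). The bottle stands at (281,425), the back jar at (500,370) is still closed, and everything else is in place.

```bash
python3 -c "
from cell import env
print(env.sign_off())"
```

```text
the job is handed in; nothing more can be done
None
```

The job is handed in at about 24 s: the bottle stands upright and released, and the front jar's cap came off counter-clockwise (right-hand thread) on the first direction tried, so I did not try the other; it is held about 11 cm above where it sat, with the back jar closed and the rest of the bench untouched.

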